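Release the water-filter cassette with the service pin

TASK

The water filter's blue cassette slide is due for service: take the orange-handled pin from its stand, hold the release button at the bottom of the slide's hole down with the pin, and keep it down while pushing the slide out towards the filter's front until it stops, so that it stays latched out when the button is let up. Be gentle, for the button and slide must not be forced; touch the filter with nothing but the pin. Then put the pin back upright in its stand, let go, and leave everything else where it is.

Things in the scene. Friction and masses are not known exactly. Their poses are not given: they have to be found in the camera images.
- water_filter: Countertop water filter, fixed: white and grey housing 150 (x) x 104 (y) x 76 mm high (its side walls 66 mm), with a blue cassette slide in an open channel along its middle. Origin: centre of its underside; its -x axis points out of its front, the way the slide comes out. More than 22 N from the pin on any part of it (press and push summed) is forcing.
- filter_slide (a joint): How far the blue slide is out along the filter's -x, m: 0 in (start), 0.042 at its end stop. Locked (1 mm play) until the button is pressed 5.5 mm or more. A spring and friction resist with 2.5 N at 0, 4.5 N at the stop. Button let up before 0.038: it springs back in. Let up at 0.038 to 0.042: the catch snaps up and holds it at about 0.038.
- button_hole (a point): Mouth centre of the round, vertical, 13 mm wide hole in the blue slide's top (moves with it), 60.5 mm above the worktop; axes as the filter's. The red button cap lies 6.5 to 24.5 mm below the mouth: depth differs each time, feel for it. Travel 9 mm; spring 3 N at first, 7 N at 5.5 mm, 9.5 N at the bottom; 8 to 10 N is right. A pin in the hole pushes the slide by the hole's wall.
- pin_handle (a point): Centre of the square orange handle (16 x 16 mm, faces along this point's x and y, 58 mm long) of the loose steel pin (80 g); z up along the pin. Below the handle a steel collar 24 mm wide, 6 mm thick, then the round shank, 6 mm thick, 46 mm long; its tip is 81 mm below this point. It starts upright in its stand, the collar resting on the stand's top.
- pin_tip (a point): Centre of the lower end of the pin's shank; z up along the pin.
- stand_hole (a point): Centre of the mouth of the hole in the pin stand, a fixed dark block 56 x 56 mm, 55 mm high on a 70 mm foot. The hole is 12 mm wide with a small chamfer and 50 mm deep; the pin's home is its shank in this hole with the collar on the top face (tip 46 mm below the mouth). z up. Keep the arm clear of the tall coffee machine behind the work (its front at world x about 0.68, y -0.33 to 0.02).
- jug_1: Small white jug, bystander, 67 x 103 x 85 mm; origin at its underside.
- mug_2: Small dark mug, bystander, 60 x 84 x 53 mm; origin at its underside.
- bottle_3: Small brown dropper bottle, bystander, 33 x 34 x 102 mm; origin at its underside.
- tamper: Coffee tamper with wooden knob, bystander, 58 x 58 x 91 mm; origin at its underside.
- service_pin: The whole service pin: origin at the shank's tip, z up along it.
There are look-alikes about, which are no part of the job. What is shaped like the water_filter but purple is not meant.

How it is judged:
By the outcome, as a careful person would: the job done as asked, in the order asked, and still so for the second after the job is handed in, with the robot touching nothing.
It also fails if it takes over 72 s, if anything falls off the work surface, if the arm or the gripper's body presses on something with over 40 N, if the wrist force passes 120 N, or if a joint passes its speed limit or range.

ROBOT

A 7-joint arm with a two-finger parallel gripper is mounted at the origin on a cart in front of the work surface, level with it; the furniture and walls round the work are solid. World frame = base frame: x ahead of the robot, y to its left, z up, the work surface at z = 0. Lengths are in m, angles in rad, forces in N, time in s.
With the tool pointing down it reaches from about 0.4 to 0.85 m from the base axis. Payload 4.4 kg.
Tool frame: the origin (TCP) lies between the finger pads; the fingertips stand 14 mm ahead of it and the grasp point (between the pads) lies 5 mm behind it; z points along the fingers, y is the line along which they close (so a half turn about z gives the same grasp; the last joint's range is limited). The gripper opens to 94 mm and grips with 3 to 60 N. Pads are 16 mm wide; open, the fingers measure 119 mm over their backs; the gripper's body (75 mm by 177 mm) begins 78 mm behind the grasp point.
Start: joints at [1.224, 0.628, 0.038, 1.517, -0.027, 0.996, -0.02], TCP at [0.18, -0.625, 0.219] pointing down, gripper open.
Joint ranges: [-3.06, 3.06], [-0.37, 2.12], [-1.25, 1.32], [0.18, 2.47], [-1.1, 4.24], [0.23, 1.98], [-2.94, 2.94]. Speed limits (rad/s): [2.57, 2.57, 3.14, 3.14, 3.14, 3.14, 3.14].

INTERFACE

Orientations are given as a unit quaternion [w, x, y, z].
In Python, from rig import arm, cams, ticket gives the robot as it stands.
- The arm moves only by the tool jog_arm, never from a script. Its argument "commands" is a list of rows, each an object of numbers: "rx", "ry", "rz": the turn, a rotation vector about the world's x, y, z in degrees; "tx", "ty", "tz": the shift along the world's x, y, z in m; "grip": the closure, from 0 (fully open) to 1 (shut). A call has 1 to 20 rows; each row shifts and turns the commanded pose from where the row before left it; what a row does not reach is not made up. A row lasts 1/12 s, in which the tool goes at most 41.7 mm and 7.16 degrees, less where a joint would pass 70% of its speed; a pose out of reach is approached as far as the arm can. A call with a gripper value outside its range is refused whole. The fingers move at their own pace and stop on an object; "grip_force" is the grip in N (left out, the last holds). Time passes only in rows, so rows that do not move let the fingers close. It gives the time, the measured TCP pose, the force, the opening and the grip force at its end, in the units of the state.
- arm.get_state(): the state, without advancing time (a new reading comes with each control period).
- cams.read_camera(name): name is "side" or "top" or "wrist"; returns the picture (384x512x3 uint8, red, green, blue); there is no depth.
- cams.camera_model(name): a dict with "fx", "fy", "cx", "cy" (pixels), "k1" (the pictures are not rectified: a ray, as slopes to the right and down, at radius r is drawn at 1 + k1 r^2 times it, then the intrinsics apply), "eye" and "rotation" of the camera in the world. Camera axes: x right, y down, z forward; pixel columns grow to the right and rows downward; lengths in m; the calibration is good to about 2 mm. A picture is of the moment at which its call begins: read the wrist's pose just before it. camera_model takes no time and is no camera call; for the wrist camera it gives the pose at the moment of the call.
- ticket.sign_off(): hands the job in; it is judged then, once.
The state is a dict: "t": time; "qpos": joint angles; "dq": joint speeds; "joint_efforts": joint torques, N m; "position": TCP position; "tcp_rot": TCP orientation; "ft_force": force on the tool from outside, world axes, zero at the start; "ft_torque": the same for the moment, N m; "width": opening from 0.0 (shut) to 1.0 (fully open); "gripper_force": force on a finger pad.
Only numpy, scipy, OpenCV 4.12 (cv2) and the standard library are available. Lean on these libraries where they do the work, as an engineer would, in place of code of your own. Each camera call takes 0.05 s, during which the arm holds its last target. There are 200 camera calls.

## Working session

There is one attempt and no reset: what is moved stays moved. The work goes in short steps, Python scripts to look and compute and a tool call to move; the robot and the scene stay as the last step left them, time stands still between calls to the robot, and variables do not carry over. Pictures are saved under pics/ and viewed, at most 13 in all, crops included, and the job is handed in when it is done.

Besides the shell and the picture viewer there is one more tool, called after ">>>" in YAML: its name, and indented under it one key for each argument. jog_arm: Moves the arm, as the interface text tells. Its arguments: {"type":"object","properties":{"commands":{"type":"array","items":{"type":"object","properties":{"rx":{"type":"number"},"ry":{"type":"number"},"rz":{"type":"number"},"tx":{"type":"number"},"ty":{"type":"number"},"tz":{"type":"number"},"grip":{"type":"number"}}}},"grip_force":{"type":"number"}},"required":["commands"]}

```bash
mkdir -p pics; cat > h.py <<'E'
import numpy as np, cv2
from rig import arm, cams, ticket
def ray(m,u,v):
    d=np.array([(u-m['cx'])/m['fx'],(v-m['cy'])/m['fy']]); s=d.copy()
    for _ in range(10): s=d/(1+m['k1']*(s@s))
    return np.array(m['eye']),np.array(m['rotation'])@np.array([s[0],s[1],1.])
def plane(m,u,v,z):
    e,d=ray(m,u,v); return e+d*(z-e[2])/d[2]
def proj(m,p):
    c=np.array(m['rotation']).T@(np.array(p)-np.array(m['eye'])); s=c[:2]/c[2]; s=s*(1+m['k1']*(s@s))
    return s[0]*m['fx']+m['cx'],s[1]*m['fy']+m['cy']
def two(m1,p1,m2,p2):
    a,d=ray(m1,*p1); b,e=ray(m2,*p2); d/=np.linalg.norm(d); e/=np.linalg.norm(e)
    t=np.linalg.lstsq(np.c_[d,-e],b-a,rcond=None)[0]; x,y=a+d*t[0],b+e*t[1]
    return (x+y)/2,np.linalg.norm(x-y)
def snap(n,f):
    im=cams.read_camera(n); cv2.imwrite('pics/'+f,cv2.cvtColor(im,cv2.COLOR_RGB2BGR)); return im
E
python3 - <<'E'
from h import *
for n in('top','side'):
    snap(n,n+'0.png'); m=cams.camera_model(n); print(n,m)
print(arm.get_state())
E
```

```text
top {'fx': 370.00526996174295, 'fy': 370.00526996174295, 'cx': 252.21652094205973, 'cy': 191.28270580247957, 'k1': 0.022333878934050075, 'eye': array([ 0.40062916, -0.0593319 ,  1.39471865]), 'rotation': array([-0.03497859,  0.71372724, -0.69889399,  0.03028393])}
side {'fx': 439.30612869354474, 'fy': 439.30612869354474, 'cx': 259.35457482488897, 'cy': 194.52837924244753, 'k1': -0.045817529921812344, 'eye': array([1.15753103, 0.63109587, 1.59393924]), 'rotation': array([-0.10385901,  0.37866252,  0.88358327, -0.25516389])}
{'t': 0.1, 'qpos': array([ 1.22420584,  0.62925733,  0.03842893,  1.51821325, -0.02699028,
        0.99629874, -0.01998405]), 'dq': array([-0.00120831, -0.00333807,  0.00334062, -0.00313728, -0.00170173,
       -0.00189585,  0.00020266]), 'joint_efforts': array([ 2.85750190e-03, -5.50791478e+01,  1.14723913e+00, -1.87118840e+01,
       -5.22610056e-02,  1.91661384e-02,  2.03787801e-05]), 'position': array([ 0.18000937, -0.62400514,  0.21866088]), 'tcp_rot': array([-8.20405810e-04,  9.90157956e-01,  1.39951899e-01, -1.23243820e-04]), 'ft_force': array([-1.08238149, -0.59227108,  0.36701176]), 'ft_torque': array([ 0.0646907 ,  0.00417126, -0.0323616 ]), 'gripper_force': 0.0, 'width': 0.9977588998575924}
```

View pics/top0.png

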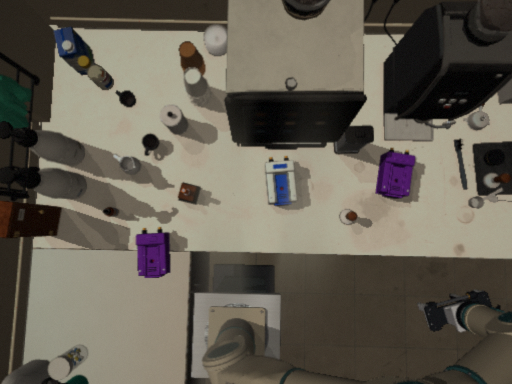

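View pics/side0.png

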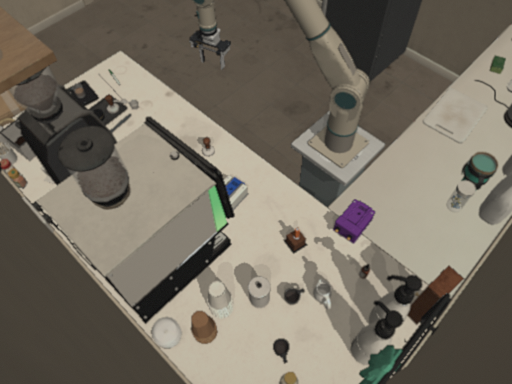

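Top picture: stand with the orange handle at (189,192); the white filter with its blue slide at (281,184); purple look-alikes at (152,255) and (396,175). Next, a magnified look.

```bash
python3 - <<'E'
s=open('h.py').read()
s=s.replace("from rig","from scipy.spatial.transform import Rotation as R\nfrom rig").replace("np.array(m['rotation'])","RM(m)")
s+="def RM(m): return R.from_quat(np.roll(m['rotation'],-1)).as_matrix()\n"
open('h.py','w').write(s)
E
python3 - <<'E'
from h import *
t=cv2.imread('pics/top0.png'); s=cv2.imread('pics/side0.png')
a=cv2.resize(t[145:220,165:240],(400,400),interpolation=2);b=cv2.resize(t[145:220,245:320],(400,400),interpolation=2)
cv2.imwrite('pics/c1.png',np.hstack([a,b]))
m=cams.camera_model('top');ms=cams.camera_model('side')
print('filter',plane(m,281,184,.066),'stand',plane(m,189,193,.055))
for n,q,mm in(('t',t,m),('s',s,ms)):
    h=cv2.cvtColor(q,cv2.COLOR_BGR2HSV)
    for nm,lo,hi in(('orange',(5,130,120),(18,255,255)),('blue',(105,120,80),(125,255,255))):
        k=cv2.inRange(h,lo,hi); c=cv2.connectedComponentsWithStats(k)
        print(n,nm,[(c[2][i].tolist(),c[3][i].round(1).tolist()) for i in range(1,c[0]) if c[2][i][4]>15])
E
```

```text
filter [ 0.55211882 -0.15254511  0.066     ] stand [0.51354116 0.18056841 0.055     ]
t orange []
t blue [([55, 30, 12, 25, 144], [59.5, 40.7]), ([274, 164, 12, 4, 41], [279.8, 165.7]), ([275, 174, 13, 31, 299], [281.2, 188.7])]
s orange [([8, 169, 9, 8, 24], [11.8, 173.3]), ([296, 231, 4, 6, 19], [297.1, 233.4])]
s blue [([226, 178, 16, 17, 130], [232.5, 185.4])]
```

View pics/c1.png

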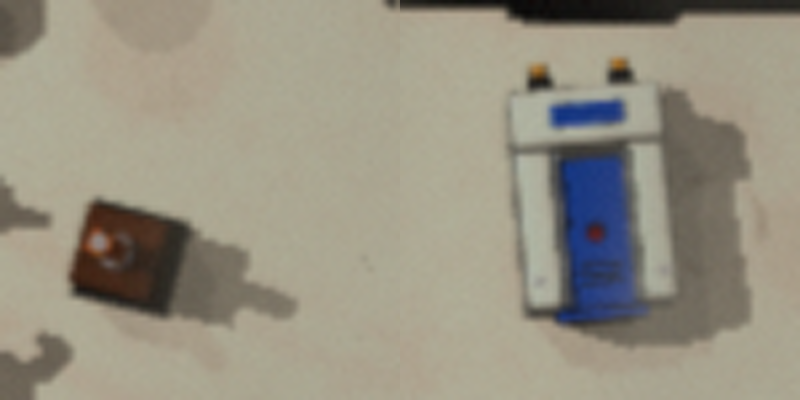

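Crop: the orange handle (100,243) with its collar sits on the stand; the filter's hole (red cap) is at crop (596,232), i.e. picture pixel (281.8,188.5); the front faces the robot, yaw about +4°. Heading over the pin.

>>> jog_arm:
  commands:
    - {"tx": 0.024,"ty": 0.03,"tz": 0.003}
    - {"tx": 0.024,"ty": 0.03,"tz": 0.003}
    - {"tx": 0.024,"ty": 0.03,"tz": 0.003}
    - {"tx": 0.024,"ty": 0.03,"tz": 0.003}
    - {"tx": 0.024,"ty": 0.03,"tz": 0.003}
    - {"tx": 0.024,"ty": 0.03,"tz": 0.003}
    - {"tx": 0.024,"ty": 0.03,"tz": 0.003}
    - {"tx": 0.024,"ty": 0.03,"tz": 0.003}
    - {"tx": 0.024,"ty": 0.03,"tz": 0.003}
    - {"tx": 0.024,"ty": 0.03,"tz": 0.003}
    - {"tx": 0.005,"ty": 0.04}
    - {"tx": 0.005,"ty": 0.04}
    - {"tx": 0.005,"ty": 0.04}
    - {"tx": 0.005,"ty": 0.04}
    - {"tx": 0.005,"ty": 0.04}
    - {"tx": 0.005,"ty": 0.04}
    - {"tx": 0.005,"ty": 0.04}
    - {"tx": 0.005,"ty": 0.04}
    - {"tx": 0.005,"ty": 0.04}
    - {"tx": 0.005,"ty": 0.04}

```text
schema error: expected keys rx, ry, rz, tx, ty, tz, grip
```

```bash
python3 - <<'E'
from h import *
s=arm.get_state();m=cams.camera_model('wrist');print(s['t'],s['position'],s['tcp_rot'],s['ft_force'],m['eye'],RM(m)[:,2])
mt=cams.camera_model('top')
f=lambda x,y,o:(x/5.3333+o,y/5.3333+145)
print('hole',plane(mt,*f(196,232,245),.05),'handle top',plane(mt,*f(100,243,165),.119),'collar',plane(mt,*f(117,250,165),.061))
a=plane(mt,*f(110,95,245),.066);b=plane(mt,*f(127,310,245),.066);c=plane(mt,*f(260,90,245),.066);d=plane(mt,*f(272,297,245),.066)
print([np.degrees(np.arctan2(*(p-q)[1::-1])) for p,q in((a,b),(c,d))])
E
```

```text
0.1 [ 0.18000937 -0.62400514  0.21866088] [-8.20405810e-04  9.90157956e-01  1.39951899e-01 -1.23243820e-04] [-1.08238149 -0.59227108  0.36701176] [ 0.24861233 -0.60549526  0.38350154] [-0.23579858 -0.0668788  -0.96949794]
hole [ 0.53747287 -0.15663726  0.05      ] handle top [0.51624146 0.18759853 0.119     ] collar [0.51696638 0.1871085  0.061     ]
[np.float64(5.4985250562637376), np.float64(3.9102770248387824)]
```

>>> jog_arm:
  commands:
    - {"rx": 0,"ry": 0,"rz": 0,"grip": 0,"tx": 0.024,"ty": 0.03,"tz": 0.003}
    - {"rx": 0,"ry": 0,"rz": 0,"grip": 0,"tx": 0.024,"ty": 0.03,"tz": 0.003}
    - {"rx": 0,"ry": 0,"rz": 0,"grip": 0,"tx": 0.024,"ty": 0.03,"tz": 0.003}
    - {"rx": 0,"ry": 0,"rz": 0,"grip": 0,"tx": 0.024,"ty": 0.03,"tz": 0.003}
    - {"rx": 0,"ry": 0,"rz": 0,"grip": 0,"tx": 0.024,"ty": 0.03,"tz": 0.003}
    - {"rx": 0,"ry": 0,"rz": 0,"grip": 0,"tx": 0.024,"ty": 0.03,"tz": 0.003}
    - {"rx": 0,"ry": 0,"rz": 0,"grip": 0,"tx": 0.024,"ty": 0.03,"tz": 0.003}
    - {"rx": 0,"ry": 0,"rz": 0,"grip": 0,"tx": 0.024,"ty": 0.03,"tz": 0.003}
    - {"rx": 0,"ry": 0,"rz": 0,"grip": 0,"tx": 0.024,"ty": 0.03,"tz": 0.003}
    - {"rx": 0,"ry": 0,"rz": 0,"grip": 0,"tx": 0.024,"ty": 0.03,"tz": 0.003}
    - {"rx": 0,"ry": 0,"rz": 0,"grip": 0,"tx": 0.006,"ty": 0.04,"tz": 0}
    - {"rx": 0,"ry": 0,"rz": 0,"grip": 0,"tx": 0.006,"ty": 0.04,"tz": 0}
    - {"rx": 0,"ry": 0,"rz": 0,"grip": 0,"tx": 0.006,"ty": 0.04,"tz": 0}
    - {"rx": 0,"ry": 0,"rz": 0,"grip": 0,"tx": 0.006,"ty": 0.04,"tz": 0}
    - {"rx": 0,"ry": 0,"rz": 0,"grip": 0,"tx": 0.006,"ty": 0.04,"tz": 0}
    - {"rx": 0,"ry": 0,"rz": 0,"grip": 0,"tx": 0.006,"ty": 0.04,"tz": 0}
    - {"rx": 0,"ry": 0,"rz": 0,"grip": 0,"tx": 0.006,"ty": 0.04,"tz": 0}
    - {"rx": 0,"ry": 0,"rz": 0,"grip": 0,"tx": 0.006,"ty": 0.04,"tz": 0}
    - {"rx": 0,"ry": 0,"rz": 0,"grip": 0,"tx": 0.006,"ty": 0.04,"tz": 0}
    - {"rx": 0,"ry": 0,"rz": 0,"grip": 0,"tx": 0.006,"ty": 0.04,"tz": 0}

```text
t: 1.77
position: [0.4798, 0.0773, 0.2494]
tcp_rot: [0.0, 0.99, 0.14, -0.0]
ft_force: [0.8, 0.5, 0.5]
width: 0.997
gripper_force: 0.0
```

```bash
python3 - <<'E'
from h import *
s=arm.get_state();m=cams.camera_model('wrist');print(s['t'],s['position'],s['tcp_rot'],s['ft_force'],m['eye'],RM(m)[:,2])
snap('wrist','w1.png')
E
```

```text
1.7667 [0.47983348 0.07734692 0.24940443] [ 6.53877817e-05  9.90163981e-01  1.39911648e-01 -1.33084128e-04] [0.82807557 0.50920304 0.48134485] [0.548395   0.09613877 0.41420475] [-0.23560312 -0.06857092 -0.96942725]
```

View pics/w1.png

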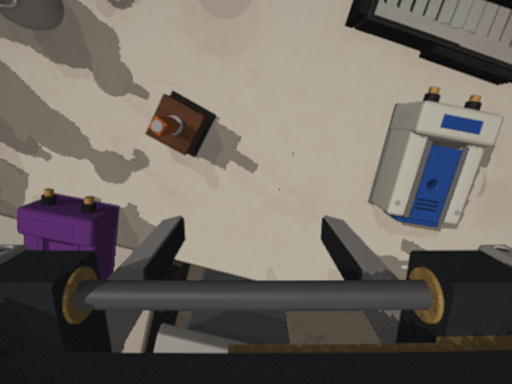

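Wrist view: pin on stand, handle top about (158,125), collar (178,125); filter hole at (433,184). Zooming both.

```bash
python3 - <<'E'
import cv2,numpy as np
t=cv2.imread('pics/w1.png')
a=cv2.resize(t[85:165,135:225],(450,400),interpolation=2)
b=cv2.resize(t[135:235,385:465],(320,400),interpolation=2)
cv2.imwrite('pics/c2.png',np.hstack([a,b]))
E
```

```text
(no output)
```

View pics/c2.png

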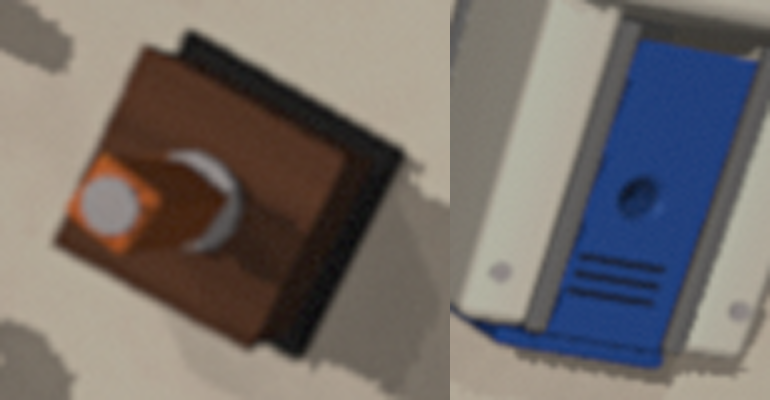

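Crop: handle top centre at (112,204), its corners (110,153),(160,190),(122,252),(68,213); stand top corners (143,47),(348,152),(254,347),(57,240); hole at (638,197), slide edges clear.

```bash
cat >m.py <<'E'
from h import *
m=cams.camera_model('wrist');mt=cams.camera_model('top')
g=lambda x,y:(135+x/5,85+y/5); k=lambda x,y:(385+(x-450)/4,135+y/4)
P=lambda z,*c:[plane(m,*g(*q),z) for q in c]
ang=lambda a,b:round(float(np.degrees(np.arctan2(*(b-a)[1::-1]))),1)
ht=P(.119,(112,204))[0]; c=P(.119,(110,153),(160,190),(122,252),(68,213))
st=P(.055,(143,47),(348,152),(254,347),(57,240))
print('handle',ht,np.mean(c,0),[ang(c[i],c[(i+1)%4]) for i in range(4)])
print('stand',np.mean(st,0),[ang(st[i],st[(i+1)%4]) for i in range(4)],[np.linalg.norm(st[i]-st[i-1]) for i in range(4)])
h=plane(m,*k(638,197),.0605);print('hole',h)
a,b=[plane(m,*k(*q),.0605) for q in((548,330),(637,40))];d,e=[plane(m,*k(*q),.0605) for q in((660,365),(757,65))]
print(ang(a,b),ang(d,e))
f=lambda x,y,o:(x/5.3333+o,y/5.3333+145)
print('tri',two(m,k(638,197),mt,f(196,232,245)),two(m,g(112,204),mt,f(100,243,165)))
E
python3 m.py
```

```text
handle [0.51735016 0.20183545 0.119     ] [0.51788389 0.20131914 0.119     ] [-110.4, 161.5, 69.9, -22.3]
stand [0.51827393 0.2012809  0.055     ] [-100.2, 168.3, 77.6, -11.9] [np.float64(0.05322243662440012), np.float64(0.05581072836623412), np.float64(0.05542333211998472), np.float64(0.05602665994536887)]
hole [ 0.54197652 -0.13972363  0.0605    ]
7.7 8.3
tri (array([ 0.54030129, -0.15805551,  0.03363598]), np.float64(0.002357734937891313)) (array([0.51714454, 0.18749633, 0.14660627]), np.float64(0.012229584970687244))
```

```bash
python3 - <<'E'
from h import *
s=arm.get_state();m=cams.camera_model('wrist');print(s['t'],s['position'],s['dq'],m['eye'],RM(m)[:,2],m['k1'],m['rotation'])
snap('wrist','w2.png');m=cams.camera_model('wrist');print(m['eye'],RM(m)[:,2])
a=cv2.imread('pics/w1.png').astype(float)[:180];b=cv2.imread('pics/w2.png').astype(float)[:180]
print(cv2.phaseCorrelate(a.mean(2),b.mean(2)))
E
sed -i "s/^m=cams.*wrist');/m=cams.camera_model('wrist');m['eye']=np.array([0.548395,0.09613877,0.41420475]);/" m.py; python3 m.py
```

```text
1.8167 [0.48092523 0.08778552 0.24958129] [ 0.0616435  -0.01547599 -0.00486276  0.0278951  -0.01590825 -0.01219865
  0.1906563 ] [0.54894118 0.10615196 0.41468836] [-0.23276396 -0.06430314 -0.97040509] -0.021098672504440075 [ 0.09594224  0.79663169 -0.59209838 -0.07478328]
[0.54858531 0.10240502 0.41436808] [-0.23378162 -0.06698558 -0.96997891]
((13.373743097501546, 0.24046663963711978), 0.08460617405212886)
handle [0.51653637 0.19078938 0.119     ] [0.51706874 0.19027433 0.119     ] [-110.5, 161.5, 69.9, -22.3]
stand [0.51737444 0.19009867 0.055     ] [-100.2, 168.3, 77.5, -11.9] [np.float64(0.053109931870214656), np.float64(0.05566100530345816), np.float64(0.05533071201261216), np.float64(0.05588090440686403)]
hole [ 0.54112008 -0.15082365  0.0605    ]
7.8 8.4
tri (array([ 0.53915783, -0.15692152,  0.05106489]), np.float64(0.003635216619483897)) (array([0.51646847, 0.18766244, 0.1248857 ]), np.float64(0.00278473135776235))
```

```bash
python3 - <<'E'
from h import *
s=arm.get_state();print(s['t'],s['position'],s['qpos'].round(2))
E
```

```text
1.8667 [0.48040455 0.08356582 0.24941076] [-0.15  0.36 -0.1   1.92  0.04  0.86 -1.55]
```

>>> jog_arm:
  commands:
    - {"rx": 0,"ry": 0,"rz": 6,"grip": 0,"tx": 0.002,"ty": 0.006,"tz": 0}
    - {"rx": 0,"ry": 0,"rz": 6,"grip": 0,"tx": 0.002,"ty": 0.006,"tz": 0}
    - {"rx": 0,"ry": 0,"rz": 6,"grip": 0,"tx": 0.002,"ty": 0.006,"tz": 0}
    - {"rx": 0,"ry": 0,"rz": 6,"grip": 0,"tx": 0.002,"ty": 0.006,"tz": 0}
    - {"rx": 0,"ry": 0,"rz": 6,"grip": 0,"tx": 0.002,"ty": 0.006,"tz": 0}
    - {"rx": 0,"ry": 0,"rz": 6,"grip": 0,"tx": 0.002,"ty": 0.006,"tz": 0}
    - {"rx": 0,"ry": 0,"rz": 6,"grip": 0,"tx": 0.002,"ty": 0.006,"tz": 0}
    - {"rx": 0,"ry": 0,"rz": 6,"grip": 0,"tx": 0.002,"ty": 0.006,"tz": 0}
    - {"rx": 0,"ry": 0,"rz": 6,"grip": 0,"tx": 0,"ty": 0,"tz": 0}
    - {"rx": 0,"ry": 0,"rz": 0,"grip": 0,"tx": 0,"ty": 0,"tz": 0}
    - {"rx": 0,"ry": 0,"rz": 0,"grip": 0,"tx": 0,"ty": 0,"tz": 0}
    - {"rx": 0,"ry": 0,"rz": 0,"grip": 0,"tx": 0,"ty": 0,"tz": 0}
    - {"rx": 0,"ry": 0,"rz": 0,"grip": 0,"tx": 0,"ty": 0,"tz": 0}

```text
t: 2.95
position: [0.4961, 0.1229, 0.2494]
tcp_rot: [0.0, 0.819, 0.573, -0.0]
ft_force: [0.2, 1.0, -0.4]
width: 0.997
gripper_force: 0.0
```

```bash
python3 - <<'E'
from h import *
s=arm.get_state();m=cams.camera_model('wrist');print(s['t'],s['position'],s['tcp_rot'],np.abs(s['dq']).max(),s['ft_force'],m['eye'].tolist(),m['rotation'].tolist())
im=snap('wrist','w3.png')
u,v=map(int,proj(m,[.517,.188,.1]));print(u,v)
t=im[max(0,v-100):v+100,max(0,u-120):u+120,::-1];print(max(0,u-120),max(0,v-100))
cv2.imwrite('pics/c3.png',cv2.resize(t,None,fx=3,fy=3,interpolation=2))
E
```

```text
2.95 [0.49608307 0.12286503 0.2493979 ] [ 1.04340067e-04  8.19429267e-01  5.73180279e-01 -1.81350199e-04] 0.006540745191502349 [ 0.18517155  1.04001244 -0.40663293] [0.5206874649228527, 0.18881921149126443, 0.4142113849839458] [0.12229627616972936, 0.9770723038692302, -0.17299382497165866, -0.0211298454411564]
249 123
129 23
```

View pics/c3.png

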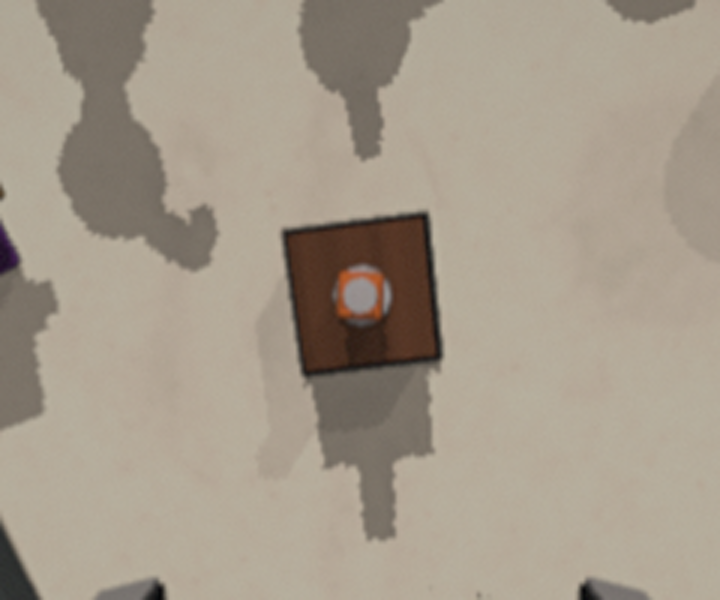

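Crop: handle top centred at (360,296) and square to the gripper; stand corners (284,231),(428,213),(441,357),(305,375).

```bash
python3 - <<'E'
from h import *
m=cams.camera_model('wrist');m['eye']=np.array([0.5206874649228527, 0.18881921149126443, 0.4142113849839458]);m['rotation']=[0.12229627616972936, 0.9770723038692302, -0.17299382497165866, -0.0211298454411564]
g=lambda x,y:(129+x/3,23+y/3)
print(plane(m,*g(360,296),.119),plane(m,*g(362,296),.061))
c=[plane(m,*g(*q),.055) for q in((284,231),(428,213),(441,357),(305,375))];print(np.mean(c,0))
E
```

```text
[0.5174484  0.18977567 0.119     ] [0.51758495 0.18968103 0.061     ]
[0.51860086 0.18957405 0.055     ]
```

>>> jog_arm:
  commands:
    - {"rx": 0,"ry": 0,"rz": 0,"grip": 0,"tx": 0.0071,"ty": 0.0223,"tz": 0}
    - {"rx": 0,"ry": 0,"rz": 0,"grip": 0,"tx": 0.0071,"ty": 0.0223,"tz": -0.005}
    - {"rx": 0,"ry": 0,"rz": 0,"grip": 0,"tx": 0.0072,"ty": 0.0222,"tz": -0.025}
    - {"rx": 0,"ry": 0,"rz": 0,"grip": 0.4,"tx": 0,"ty": 0,"tz": -0.03}
    - {"rx": 0,"ry": 0,"rz": 0,"grip": 0.4,"tx": 0,"ty": 0,"tz": -0.03}
    - {"rx": 0,"ry": 0,"rz": 0,"grip": 0.4,"tx": 0,"ty": 0,"tz": -0.03}
    - {"rx": 0,"ry": 0,"rz": 0,"grip": 0.4,"tx": 0,"ty": 0,"tz": -0.03}
    - {"rx": 0,"ry": 0,"rz": 0,"grip": 0.4,"tx": 0,"ty": 0,"tz": -0.0144}
    - {"rx": 0,"ry": 0,"rz": 0,"grip": 0.4,"tx": 0,"ty": 0,"tz": 0}
    - {"rx": 0,"ry": 0,"rz": 0,"grip": 0.4,"tx": 0,"ty": 0,"tz": 0}
    - {"rx": 0,"ry": 0,"rz": 0,"grip": 1,"tx": 0,"ty": 0,"tz": 0}
    - {"rx": 0,"ry": 0,"rz": 0,"grip": 1,"tx": 0,"ty": 0,"tz": 0}
    - {"rx": 0,"ry": 0,"rz": 0,"grip": 1,"tx": 0,"ty": 0,"tz": 0}
    - {"rx": 0,"ry": 0,"rz": 0,"grip": 1,"tx": 0,"ty": 0,"tz": 0}
    - {"rx": 0,"ry": 0,"rz": 0,"grip": 1,"tx": 0,"ty": 0,"tz": 0}
    - {"rx": 0,"ry": 0,"rz": 0,"grip": 1,"tx": 0,"ty": 0,"tz": 0}
  grip_force: 50

```text
t: 4.33
position: [0.5178, 0.1903, 0.0855]
tcp_rot: [0.0, 0.819, 0.574, 0.0]
ft_force: [0.1, 1.3, -0.2]
width: 0.211
gripper_force: 0.0
```

>>> jog_arm:
  commands:
    - {"rx": 0,"ry": 0,"rz": 0,"grip": 1,"tx": 0,"ty": 0,"tz": 0}
    - {"rx": 0,"ry": 0,"rz": 0,"grip": 1,"tx": 0,"ty": 0,"tz": 0}
    - {"rx": 0,"ry": 0,"rz": 0,"grip": 1,"tx": 0,"ty": 0,"tz": 0}
    - {"rx": 0,"ry": 0,"rz": 0,"grip": 1,"tx": 0,"ty": 0,"tz": 0}
  grip_force: 50

```text
t: 4.67
position: [0.5177, 0.1902, 0.0854]
tcp_rot: [0.0, 0.819, 0.574, 0.0]
ft_force: [-0.3, 0.1, 4.8]
width: 0.17
gripper_force: 50.0
```

```bash
python3 - <<'E'
from h import *
s=arm.get_state();print(s)
E
```

```text
{'t': 4.6667, 'qpos': array([-0.23787775,  0.68664728, -0.25334314,  1.90721765,  0.29296543,
        0.58315634, -1.0297006 ]), 'dq': array([-1.16456150e-03, -1.75527088e-03,  3.39820801e-05,  1.71913569e-03,
        1.29165978e-03, -5.00633368e-04, -1.06335427e-03]), 'joint_efforts': array([-1.44786886e-01, -4.82598639e+01, -2.61948779e+00, -1.15245876e+01,
       -6.33540214e-03, -3.98859344e-01, -1.80363222e-03]), 'position': array([0.51767739, 0.19022486, 0.08535663]), 'tcp_rot': array([8.90237086e-05, 8.18726183e-01, 5.74184131e-01, 1.15514446e-04]), 'ft_force': array([-0.26419926,  0.09142986,  4.78347652]), 'ft_torque': array([-0.15232497,  0.11914188,  0.02613048]), 'gripper_force': 50.001413226127625, 'width': 0.17047414425997484}
```

>>> jog_arm:
  commands:
    - {"rx": 0,"ry": 0,"rz": 0,"grip": 1,"tx": 0,"ty": 0,"tz": 0.015}
    - {"rx": 0,"ry": 0,"rz": 0,"grip": 1,"tx": 0,"ty": 0,"tz": 0.03}
    - {"rx": 0,"ry": 0,"rz": 0,"grip": 1,"tx": 0,"ty": 0,"tz": 0.035}
    - {"rx": 0,"ry": 0,"rz": 0,"grip": 1,"tx": 0,"ty": 0,"tz": 0.035}
    - {"rx": 0,"ry": 0,"rz": 0,"grip": 1,"tx": 0,"ty": -0.02,"tz": 0.03}
    - {"rx": 0,"ry": 0,"rz": 0,"grip": 1,"tx": 0,"ty": -0.035,"tz": 0.015}
    - {"rx": 0,"ry": 0,"rz": 0,"grip": 1,"tx": 0,"ty": -0.04,"tz": 0}
    - {"rx": 0,"ry": 0,"rz": 0,"grip": 1,"tx": 0,"ty": -0.04,"tz": 0}
    - {"rx": 0,"ry": 0,"rz": 0,"grip": 1,"tx": 0,"ty": -0.04,"tz": 0}
    - {"rx": 0,"ry": 0,"rz": 0,"grip": 1,"tx": 0,"ty": -0.04,"tz": 0}
    - {"rx": 0,"ry": 0,"rz": 0,"grip": 1,"tx": 0,"ty": -0.04,"tz": 0}
    - {"rx": 0,"ry": 0,"rz": 0,"grip": 1,"tx": 0,"ty": -0.04,"tz": 0}
    - {"rx": 0,"ry": 0,"rz": 0,"grip": 1,"tx": 0,"ty": -0.04,"tz": 0}
    - {"rx": 0,"ry": 0,"rz": 0,"grip": 1,"tx": 0,"ty": -0.04,"tz": 0}
    - {"rx": 0,"ry": 0,"rz": 0,"grip": 1,"tx": 0,"ty": -0.03,"tz": 0}
    - {"rx": 0,"ry": 0,"rz": 0,"grip": 1,"tx": 0,"ty": -0.007,"tz": 0}
    - {"rx": 0,"ry": 0,"rz": 0,"grip": 1,"tx": 0,"ty": 0,"tz": 0}
    - {"rx": 0,"ry": 0,"rz": 0,"grip": 1,"tx": 0,"ty": 0,"tz": 0}
    - {"rx": 0,"ry": 0,"rz": 0,"grip": 1,"tx": 0,"ty": 0,"tz": 0}
    - {"rx": 0,"ry": 0,"rz": 0,"grip": 1,"tx": 0,"ty": 0,"tz": 0}
  grip_force: 60

```text
t: 6.33
position: [0.518, -0.2193, 0.2451]
tcp_rot: [-0.0, 0.818, 0.576, 0.0]
ft_force: [0.6, -1.3, -0.4]
width: 0.169
gripper_force: 60.0
```

```bash
python3 - <<'E'
from h import *
s=arm.get_state();m=cams.camera_model('wrist');print(s['t'],s['position'],s['tcp_rot'],np.abs(s['dq']).max(),s['ft_force'],m['eye'].tolist(),m['rotation'].tolist())
im=snap('wrist','w4.png')
u,v=map(int,proj(m,[.539,-.156,.06]));print(u,v)
cv2.imwrite('pics/c4.png',cv2.resize(im[:300,100:500,::-1],None,fx=2,fy=2,interpolation=2))
E
```

```text
6.3333 [ 0.51796344 -0.21934948  0.24511642] [-4.06321150e-04  8.17726353e-01  5.75606926e-01  3.37253844e-04] 0.006465581514064278 [ 0.64653019 -1.29795914 -0.43601649] [0.5421217017017309, -0.1535045284486571, 0.4100279680909941] [0.1216400138147838, 0.9776708287050716, -0.1700937786718342, -0.020774123216507706]
250 124
```

View pics/c4.png

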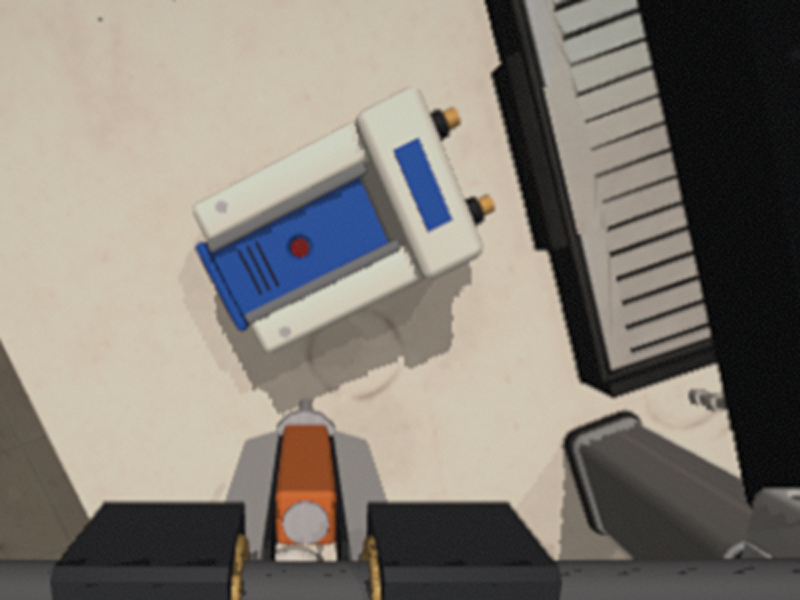

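Crop: red cap/hole at (300,246), lower housing edge (270,350)–(418,280), slide edges (222,248)–(362,180) and (245,318)–(385,245); the pin hangs straight, tip at (305,402).

```bash
python3 - <<'E'
from h import *
m=cams.camera_model('wrist');m['eye']=np.array([0.5421217017017309, -0.1535045284486571, 0.4100279680909941]);m['rotation']=[0.1216400138147838, 0.9776708287050716, -0.1700937786718342, -0.020774123216507706]
im=cv2.imread('pics/w4.png');k=cv2.inRange(cv2.cvtColor(im,cv2.COLOR_BGR2HSV),(0,120,60),(8,255,255))|cv2.inRange(cv2.cvtColor(im,cv2.COLOR_BGR2HSV),(170,120,60),(180,255,255))
k[:,:235]=0;k[:,265:]=0;k[:110]=0;k[140:]=0
v,u=np.nonzero(k);print(len(u),u.mean(),v.mean(),u.min(),u.max(),v.min(),v.max())
for z in(.04,.0605):print(plane(m,u.mean(),v.mean(),z),plane(m,250,123,z))
g=lambda x,y:(100+x/2,y/2)
for z,a,b in((.066,(270,350),(418,280)),(.0605,(222,248),(362,180)),(.0605,(245,318),(385,245)),(.066,(197,205),(357,125))):
    d=plane(m,*g(*b),z)-plane(m,*g(*a),z);print(np.degrees(np.arctan2(d[1],d[0])))
print('tip exp',proj(m,[.518,-.2193,.2451-.0764]))
E
```

```text
56 249.42857142857142 123.25 246 253 119 127
[ 0.53798509 -0.15386221  0.04      ] [ 0.53878855 -0.15381586  0.04      ]
[ 0.53821426 -0.1538424   0.0605    ] [ 0.53897321 -0.15379861  0.0605    ]
5.779564375281372
5.22251336299543
7.550843436360437
5.379001707041458
tip exp (np.float64(251.8151701003803), np.float64(201.71081115139097))
```

>>> jog_arm:
  commands:
    - {"rx": 0,"ry": 0,"rz": 0,"grip": 1,"tx": 0.006,"ty": 0.02,"tz": 0}
    - {"rx": 0,"ry": 0,"rz": 0,"grip": 1,"tx": 0.008,"ty": 0.026,"tz": -0.01}
    - {"rx": 0,"ry": 0,"rz": 0,"grip": 1,"tx": 0.0063,"ty": 0.0195,"tz": -0.03}
    - {"rx": 0,"ry": 0,"rz": 0,"grip": 1,"tx": 0,"ty": 0,"tz": -0.035}
    - {"rx": 0,"ry": 0,"rz": 0,"grip": 1,"tx": 0,"ty": 0,"tz": -0.02}
    - {"rx": 0,"ry": 0,"rz": 0,"grip": 1,"tx": 0,"ty": 0,"tz": 0}
    - {"rx": 0,"ry": 0,"rz": 0,"grip": 1,"tx": 0,"ty": 0,"tz": 0}
    - {"rx": 0,"ry": 0,"rz": 0,"grip": 1,"tx": 0,"ty": 0,"tz": 0}
    - {"rx": 0,"ry": 0,"rz": 0,"grip": 1,"tx": 0,"ty": 0,"tz": 0}
  grip_force: 60

```text
t: 7.13
position: [0.5392, -0.1565, 0.1519]
tcp_rot: [0.001, 0.819, 0.574, 0.001]
ft_force: [0.1, -0.8, -1.0]
width: 0.169
gripper_force: 60.0
```

```bash
python3 - <<'E'
from h import *
s=arm.get_state();m=cams.camera_model('wrist');print(s['position'],s['ft_force'],m['eye'].tolist())
im=snap('wrist','w5.png');print(proj(m,[.5383,-.1539,.0605]),proj(m,s['position']-[0,0,.0764]))
a=im[150:270,180:320,::-1]; t=snap('top','t5.png')[160:220,250:320,::-1]; sd=snap('side','s5.png')[150:220,200:280,::-1]
r=lambda q:cv2.resize(q,(400,400),interpolation=2)
cv2.imwrite('pics/c5.png',np.hstack([r(a),r(sd)]))
E
```

```text
[ 0.53923139 -0.15647725  0.15189195] [ 0.11455987 -0.78307553 -1.02016768] [0.5630882401666628, -0.09039268592044801, 0.3167454778882264]
(np.float64(249.63420772368755), np.float64(195.25170481741586)) (np.float64(251.4854726650726), np.float64(201.76195386730612))
```

View pics/c5.png

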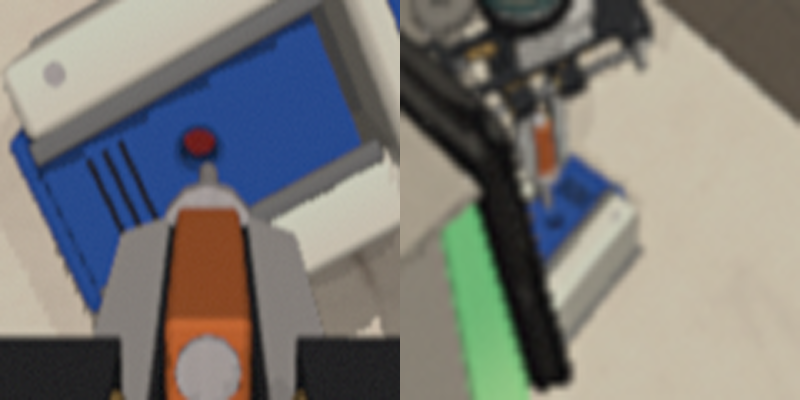

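Crop: hole at (200,142), tip at (209,162), matching the projection within 1 mm; wait to settle before going in.

>>> jog_arm:
  commands:
    - {"rx": 0,"ry": 0,"rz": 0,"grip": 1,"tx": 0,"ty": 0,"tz": 0}
    - {"rx": 0,"ry": 0,"rz": 0,"grip": 1,"tx": 0,"ty": 0,"tz": 0}
    - {"rx": 0,"ry": 0,"rz": 0,"grip": 1,"tx": 0,"ty": 0,"tz": 0}
  grip_force: 60

```text
t: 7.53
position: [0.538, -0.1564, 0.1504]
tcp_rot: [0.0, 0.819, 0.574, 0.0]
ft_force: [-0.3, -0.3, -1.2]
width: 0.165
gripper_force: 60.0
```

>>> jog_arm:
  commands:
    - {"rx": 0,"ry": 0,"rz": 0,"grip": 1,"tx": 0,"ty": 0.0024,"tz": 0}
    - {"rx": 0,"ry": 0,"rz": 0,"grip": 1,"tx": 0,"ty": 0,"tz": -0.002}
    - {"rx": 0,"ry": 0,"rz": 0,"grip": 1,"tx": 0,"ty": 0,"tz": -0.004}
    - {"rx": 0,"ry": 0,"rz": 0,"grip": 1,"tx": 0,"ty": 0,"tz": -0.004}
    - {"rx": 0,"ry": 0,"rz": 0,"grip": 1,"tx": 0,"ty": 0,"tz": -0.004}
    - {"rx": 0,"ry": 0,"rz": 0,"grip": 1,"tx": 0,"ty": 0,"tz": -0.003}
    - {"rx": 0,"ry": 0,"rz": 0,"grip": 1,"tx": 0,"ty": 0,"tz": 0}
    - {"rx": 0,"ry": 0,"rz": 0,"grip": 1,"tx": 0,"ty": 0,"tz": 0}
  grip_force: 60

```text
t: 8.2
position: [0.5376, -0.1538, 0.1327]
tcp_rot: [-0.0, 0.819, 0.574, -0.0]
ft_force: [-0.3, 0.1, 0.7]
width: 0.167
gripper_force: 60.0
```

>>> jog_arm:
  commands:
    - {"rx": 0,"ry": 0,"rz": 0,"grip": 1,"tx": 0,"ty": 0,"tz": -0.002}
    - {"rx": 0,"ry": 0,"rz": 0,"grip": 1,"tx": 0,"ty": 0,"tz": -0.002}
    - {"rx": 0,"ry": 0,"rz": 0,"grip": 1,"tx": 0,"ty": 0,"tz": 0}
    - {"rx": 0,"ry": 0,"rz": 0,"grip": 1,"tx": 0,"ty": 0,"tz": 0}
  grip_force: 60

```text
t: 8.53
position: [0.5378, -0.1538, 0.129]
tcp_rot: [-0.0, 0.819, 0.574, -0.0]
ft_force: [1.0, 0.8, -1.9]
width: 0.17
gripper_force: 60.0
```

>>> jog_arm:
  commands:
    - {"rx": 0,"ry": 0,"rz": 0,"grip": 1,"tx": 0,"ty": 0,"tz": -0.002}
    - {"rx": 0,"ry": 0,"rz": 0,"grip": 1,"tx": 0,"ty": 0,"tz": -0.001}
    - {"rx": 0,"ry": 0,"rz": 0,"grip": 1,"tx": 0,"ty": 0,"tz": 0}
    - {"rx": 0,"ry": 0,"rz": 0,"grip": 1,"tx": 0,"ty": 0,"tz": 0}
  grip_force: 60

```text
t: 8.87
position: [0.5378, -0.1538, 0.126]
tcp_rot: [-0.0, 0.819, 0.574, -0.0]
ft_force: [-0.1, 0.1, -1.1]
width: 0.172
gripper_force: 60.0
```

>>> jog_arm:
  commands:
    - {"rx": 0,"ry": 0,"rz": 0,"grip": 1,"tx": 0,"ty": 0,"tz": -0.002}
    - {"rx": 0,"ry": 0,"rz": 0,"grip": 1,"tx": 0,"ty": 0,"tz": -0.001}
    - {"rx": 0,"ry": 0,"rz": 0,"grip": 1,"tx": 0,"ty": 0,"tz": 0}
    - {"rx": 0,"ry": 0,"rz": 0,"grip": 1,"tx": 0,"ty": 0,"tz": 0}
  grip_force: 60

```text
t: 9.2
position: [0.5378, -0.1539, 0.123]
tcp_rot: [-0.0, 0.819, 0.574, -0.0]
ft_force: [0.0, -0.5, -1.2]
width: 0.166
gripper_force: 60.0
```

>>> jog_arm:
  commands:
    - {"rx": 0,"ry": 0,"rz": 0,"grip": 1,"tx": 0,"ty": 0,"tz": -0.002}
    - {"rx": 0,"ry": 0,"rz": 0,"grip": 1,"tx": 0,"ty": 0,"tz": -0.001}
    - {"rx": 0,"ry": 0,"rz": 0,"grip": 1,"tx": 0,"ty": 0,"tz": 0}
    - {"rx": 0,"ry": 0,"rz": 0,"grip": 1,"tx": 0,"ty": 0,"tz": 0}
  grip_force: 60

```text
t: 9.53
position: [0.5378, -0.1538, 0.12]
tcp_rot: [-0.0, 0.819, 0.574, -0.0]
ft_force: [0.5, 0.8, -0.7]
width: 0.168
gripper_force: 60.0
```

>>> jog_arm:
  commands:
    - {"rx": 0,"ry": 0,"rz": 0,"grip": 1,"tx": 0,"ty": 0,"tz": -0.002}
    - {"rx": 0,"ry": 0,"rz": 0,"grip": 1,"tx": 0,"ty": 0,"tz": -0.001}
    - {"rx": 0,"ry": 0,"rz": 0,"grip": 1,"tx": 0,"ty": 0,"tz": 0}
    - {"rx": 0,"ry": 0,"rz": 0,"grip": 1,"tx": 0,"ty": 0,"tz": 0}
  grip_force: 60

```text
t: 9.87
position: [0.5379, -0.1539, 0.1172]
tcp_rot: [0.0, 0.819, 0.574, 0.0]
ft_force: [-0.2, -0.5, 0.9]
width: 0.167
gripper_force: 60.0
```

>>> jog_arm:
  commands:
    - {"rx": 0,"ry": 0,"rz": 0,"grip": 1,"tx": 0,"ty": 0,"tz": -0.001}
    - {"rx": 0,"ry": 0,"rz": 0,"grip": 1,"tx": 0,"ty": 0,"tz": -0.001}
    - {"rx": 0,"ry": 0,"rz": 0,"grip": 1,"tx": 0,"ty": 0,"tz": 0}
    - {"rx": 0,"ry": 0,"rz": 0,"grip": 1,"tx": 0,"ty": 0,"tz": 0}
  grip_force: 60

```text
t: 10.2
position: [0.5379, -0.1539, 0.1152]
tcp_rot: [0.0, 0.819, 0.574, 0.0]
ft_force: [-1.6, -1.1, 3.6]
width: 0.168
gripper_force: 60.0
```

>>> jog_arm:
  commands:
    - {"rx": 0,"ry": 0,"rz": 0,"grip": 1,"tx": 0,"ty": 0,"tz": -0.0015}
    - {"rx": 0,"ry": 0,"rz": 0,"grip": 1,"tx": 0,"ty": 0,"tz": -0.0015}
    - {"rx": 0,"ry": 0,"rz": 0,"grip": 1,"tx": 0,"ty": 0,"tz": -0.001}
    - {"rx": 0,"ry": 0,"rz": 0,"grip": 1,"tx": 0,"ty": 0,"tz": 0}
    - {"rx": 0,"ry": 0,"rz": 0,"grip": 1,"tx": 0,"ty": 0,"tz": 0}
    - {"rx": 0,"ry": 0,"rz": 0,"grip": 1,"tx": 0,"ty": 0,"tz": 0}
  grip_force: 60

```text
t: 10.7
position: [0.5379, -0.1539, 0.1112]
tcp_rot: [0.0, 0.819, 0.574, -0.0]
ft_force: [-0.7, 0.2, 6.1]
width: 0.166
gripper_force: 60.0
```

```bash
python3 - <<'E'
from h import *
L=[]
for i in range(4): L.append(arm.get_state()['ft_force']); cams.read_camera('side')
print(np.array(L).round(1),arm.get_state()['position'])
E
```

```text
[[-0.7  0.2  6.1]
 [-1.   0.3  6.4]
 [-1.  -0.2  6. ]
 [-2.2  0.4  5.7]] [ 0.53785327 -0.15388674  0.11123801]
```

>>> jog_arm:
  commands:
    - {"rx": 0,"ry": 0,"rz": 0,"grip": 1,"tx": 0,"ty": 0,"tz": -0.001}
    - {"rx": 0,"ry": 0,"rz": 0,"grip": 1,"tx": 0,"ty": 0,"tz": -0.001}
    - {"rx": 0,"ry": 0,"rz": 0,"grip": 1,"tx": 0,"ty": 0,"tz": 0}
    - {"rx": 0,"ry": 0,"rz": 0,"grip": 1,"tx": -0.001,"ty": -0.0001,"tz": 0}
    - {"rx": 0,"ry": 0,"rz": 0,"grip": 1,"tx": -0.001,"ty": -0.0001,"tz": 0}
    - {"rx": 0,"ry": 0,"rz": 0,"grip": 1,"tx": -0.001,"ty": -0.0001,"tz": 0}
    - {"rx": 0,"ry": 0,"rz": 0,"grip": 1,"tx": -0.001,"ty": -0.0001,"tz": 0}
    - {"rx": 0,"ry": 0,"rz": 0,"grip": 1,"tx": -0.001,"ty": -0.0001,"tz": 0}
    - {"rx": 0,"ry": 0,"rz": 0,"grip": 1,"tx": -0.001,"ty": -0.0001,"tz": 0}
    - {"rx": 0,"ry": 0,"rz": 0,"grip": 1,"tx": 0,"ty": 0,"tz": 0}
    - {"rx": 0,"ry": 0,"rz": 0,"grip": 1,"tx": 0,"ty": 0,"tz": 0}
  grip_force: 60

```text
t: 11.82
position: [0.5352, -0.1542, 0.1102]
tcp_rot: [0.002, 0.819, 0.574, 0.003]
ft_force: [2.1, 1.2, 7.3]
width: 0.17
gripper_force: 60.0
```

>>> jog_arm:
  commands:
    - {"rx": 0,"ry": 0,"rz": 0,"grip": 1,"tx": 0,"ty": 0,"tz": 0}
    - {"rx": 0,"ry": 0,"rz": 0,"grip": 1,"tx": 0,"ty": 0,"tz": 0}
    - {"rx": 0,"ry": 0,"rz": 0,"grip": 1,"tx": 0,"ty": 0,"tz": 0}
    - {"rx": 0,"ry": 0,"rz": 0,"grip": 1,"tx": 0,"ty": 0,"tz": 0}
  grip_force: 60

```text
t: 12.15
position: [0.5352, -0.1542, 0.1102]
tcp_rot: [0.002, 0.819, 0.574, 0.003]
ft_force: [2.8, 0.8, 6.8]
width: 0.165
gripper_force: 60.0
```

```bash
python3 - <<'E'
from h import *
L=[]
for i in range(4): L.append(np.r_[arm.get_state()['ft_force'],arm.get_state()['position']*1000]); cams.read_camera('side')
print(np.array(L).round(1))
E
```

```text
[[ 2.800e+00  8.000e-01  6.800e+00  5.352e+02 -1.542e+02  1.102e+02]
 [ 2.400e+00  4.000e-01  6.300e+00  5.352e+02 -1.542e+02  1.102e+02]
 [ 2.300e+00  5.000e-01  6.700e+00  5.352e+02 -1.542e+02  1.102e+02]
 [ 1.300e+00  1.000e-01  6.800e+00  5.352e+02 -1.541e+02  1.102e+02]]
```

>>> jog_arm:
  commands:
    - {"rx": 0,"ry": 0,"rz": 0,"grip": 1,"tx": 0,"ty": 0,"tz": -0.001}
    - {"rx": 0,"ry": 0,"rz": 0,"grip": 1,"tx": -0.001,"ty": -0.0001,"tz": 0}
    - {"rx": 0,"ry": 0,"rz": 0,"grip": 1,"tx": -0.001,"ty": -0.0001,"tz": 0}
    - {"rx": 0,"ry": 0,"rz": 0,"grip": 1,"tx": -0.001,"ty": -0.0001,"tz": 0}
    - {"rx": 0,"ry": 0,"rz": 0,"grip": 1,"tx": -0.001,"ty": -0.0001,"tz": 0}
    - {"rx": 0,"ry": 0,"rz": 0,"grip": 1,"tx": 0,"ty": 0,"tz": 0}
    - {"rx": 0,"ry": 0,"rz": 0,"grip": 1,"tx": 0,"ty": 0,"tz": 0}
  grip_force: 60

```text
t: 12.93
position: [0.5315, -0.1546, 0.1093]
tcp_rot: [0.002, 0.819, 0.574, 0.003]
ft_force: [2.0, 0.3, 6.9]
width: 0.169
gripper_force: 60.0
```

>>> jog_arm:
  commands:
    - {"rx": 0,"ry": 0,"rz": 0,"grip": 1,"tx": -0.001,"ty": -0.0001,"tz": -0.0007}
    - {"rx": 0,"ry": 0,"rz": 0,"grip": 1,"tx": -0.002,"ty": -0.0002,"tz": 0}
    - {"rx": 0,"ry": 0,"rz": 0,"grip": 1,"tx": -0.002,"ty": -0.0002,"tz": 0}
    - {"rx": 0,"ry": 0,"rz": 0,"grip": 1,"tx": -0.002,"ty": -0.0002,"tz": 0}
    - {"rx": 0,"ry": 0,"rz": 0,"grip": 1,"tx": -0.002,"ty": -0.0002,"tz": 0}
    - {"rx": 0,"ry": 0,"rz": 0,"grip": 1,"tx": -0.002,"ty": -0.0002,"tz": 0}
    - {"rx": 0,"ry": 0,"rz": 0,"grip": 1,"tx": -0.001,"ty": -0.0001,"tz": 0}
    - {"rx": 0,"ry": 0,"rz": 0,"grip": 1,"tx": 0,"ty": 0,"tz": 0}
    - {"rx": 0,"ry": 0,"rz": 0,"grip": 1,"tx": 0,"ty": 0,"tz": 0}
  grip_force: 60

```text
t: 13.68
position: [0.5199, -0.1559, 0.1088]
tcp_rot: [0.002, 0.819, 0.574, 0.003]
ft_force: [3.9, 0.1, 7.6]
width: 0.168
gripper_force: 60.0
```

>>> jog_arm:
  commands:
    - {"rx": 0,"ry": 0,"rz": 0,"grip": 1,"tx": -0.001,"ty": -0.0001,"tz": 0}
    - {"rx": 0,"ry": 0,"rz": 0,"grip": 1,"tx": -0.002,"ty": -0.0002,"tz": 0}
    - {"rx": 0,"ry": 0,"rz": 0,"grip": 1,"tx": -0.002,"ty": -0.0002,"tz": 0}
    - {"rx": 0,"ry": 0,"rz": 0,"grip": 1,"tx": -0.002,"ty": -0.0002,"tz": 0}
    - {"rx": 0,"ry": 0,"rz": 0,"grip": 1,"tx": -0.002,"ty": -0.0002,"tz": 0}
    - {"rx": 0,"ry": 0,"rz": 0,"grip": 1,"tx": -0.002,"ty": -0.0002,"tz": 0}
    - {"rx": 0,"ry": 0,"rz": 0,"grip": 1,"tx": -0.002,"ty": -0.0002,"tz": 0}
    - {"rx": 0,"ry": 0,"rz": 0,"grip": 1,"tx": -0.002,"ty": -0.0002,"tz": 0}
    - {"rx": 0,"ry": 0,"rz": 0,"grip": 1,"tx": -0.001,"ty": -0.0001,"tz": 0}
    - {"rx": 0,"ry": 0,"rz": 0,"grip": 1,"tx": 0,"ty": 0,"tz": 0}
    - {"rx": 0,"ry": 0,"rz": 0,"grip": 1,"tx": 0,"ty": 0,"tz": 0}
  grip_force: 60

```text
t: 14.6
position: [0.5044, -0.1576, 0.1088]
tcp_rot: [0.003, 0.819, 0.574, 0.004]
ft_force: [4.3, 0.7, 7.8]
width: 0.167
gripper_force: 60.0
```

Now gently to the stop (about x 0.493).

>>> jog_arm:
  commands:
    - {"rx": 0,"ry": 0,"rz": 0,"grip": 1,"tx": -0.001,"ty": -0.0001,"tz": 0}
    - {"rx": 0,"ry": 0,"rz": 0,"grip": 1,"tx": -0.0015,"ty": -0.0002,"tz": 0}
    - {"rx": 0,"ry": 0,"rz": 0,"grip": 1,"tx": -0.0015,"ty": -0.0001,"tz": 0}
    - {"rx": 0,"ry": 0,"rz": 0,"grip": 1,"tx": -0.0015,"ty": -0.0002,"tz": 0}
    - {"rx": 0,"ry": 0,"rz": 0,"grip": 1,"tx": -0.0015,"ty": -0.0001,"tz": 0}
    - {"rx": 0,"ry": 0,"rz": 0,"grip": 1,"tx": -0.001,"ty": -0.0001,"tz": 0}
    - {"rx": 0,"ry": 0,"rz": 0,"grip": 1,"tx": 0,"ty": 0,"tz": 0}
    - {"rx": 0,"ry": 0,"rz": 0,"grip": 1,"tx": 0,"ty": 0,"tz": 0}
  grip_force: 60

```text
t: 15.27
position: [0.4967, -0.1585, 0.1089]
tcp_rot: [0.003, 0.819, 0.574, 0.004]
ft_force: [3.7, 0.1, 8.1]
width: 0.167
gripper_force: 60.0
```

>>> jog_arm:
  commands:
    - {"rx": 0,"ry": 0,"rz": 0,"grip": 1,"tx": -0.001,"ty": -0.0001,"tz": 0}
    - {"rx": 0,"ry": 0,"rz": 0,"grip": 1,"tx": -0.001,"ty": -0.0001,"tz": 0}
    - {"rx": 0,"ry": 0,"rz": 0,"grip": 1,"tx": -0.001,"ty": -0.0001,"tz": 0}
    - {"rx": 0,"ry": 0,"rz": 0,"grip": 1,"tx": 0,"ty": 0,"tz": 0}
    - {"rx": 0,"ry": 0,"rz": 0,"grip": 1,"tx": 0,"ty": 0,"tz": 0}
  grip_force: 60

```text
t: 15.68
position: [0.494, -0.1587, 0.1089]
tcp_rot: [0.003, 0.818, 0.574, 0.004]
ft_force: [2.7, 1.4, 6.9]
width: 0.166
gripper_force: 60.0
```

>>> jog_arm:
  commands:
    - {"rx": 0,"ry": 0,"rz": 0,"grip": 1,"tx": -0.001,"ty": -0.0001,"tz": 0}
    - {"rx": 0,"ry": 0,"rz": 0,"grip": 1,"tx": -0.001,"ty": -0.0001,"tz": 0}
    - {"rx": 0,"ry": 0,"rz": 0,"grip": 1,"tx": 0,"ty": 0,"tz": 0}
    - {"rx": 0,"ry": 0,"rz": 0,"grip": 1,"tx": 0,"ty": 0,"tz": 0}
  grip_force: 60

```text
t: 16.02
position: [0.4921, -0.159, 0.1089]
tcp_rot: [0.003, 0.818, 0.574, 0.004]
ft_force: [4.9, 1.2, 7.3]
width: 0.169
gripper_force: 60.0
```

>>> jog_arm:
  commands:
    - {"rx": 0,"ry": 0,"rz": 0,"grip": 1,"tx": -0.001,"ty": -0.0001,"tz": 0}
    - {"rx": 0,"ry": 0,"rz": 0,"grip": 1,"tx": -0.001,"ty": -0.0001,"tz": 0}
    - {"rx": 0,"ry": 0,"rz": 0,"grip": 1,"tx": 0,"ty": 0,"tz": 0}
    - {"rx": 0,"ry": 0,"rz": 0,"grip": 1,"tx": 0,"ty": 0,"tz": 0}
  grip_force: 60

```text
t: 16.35
position: [0.491, -0.1591, 0.109]
tcp_rot: [0.004, 0.818, 0.575, 0.005]
ft_force: [5.8, 0.4, 5.2]
width: 0.167
gripper_force: 60.0
```

>>> jog_arm:
  commands:
    - {"rx": 0,"ry": 0,"rz": 0,"grip": 1,"tx": -0.001,"ty": -0.0001,"tz": 0}
    - {"rx": 0,"ry": 0,"rz": 0,"grip": 1,"tx": -0.0005,"ty": 0,"tz": 0}
    - {"rx": 0,"ry": 0,"rz": 0,"grip": 1,"tx": 0,"ty": 0,"tz": 0}
    - {"rx": 0,"ry": 0,"rz": 0,"grip": 1,"tx": 0,"ty": 0,"tz": 0}
  grip_force: 60

```text
t: 16.68
position: [0.4908, -0.1591, 0.1091]
tcp_rot: [0.004, 0.818, 0.575, 0.006]
ft_force: [7.4, 1.4, 4.7]
width: 0.166
gripper_force: 60.0
```

>>> jog_arm:
  commands:
    - {"rx": 0,"ry": 0,"rz": 0,"grip": 1,"tx": 0.001,"ty": 0.0001,"tz": 0.001}
    - {"rx": 0,"ry": 0,"rz": 0,"grip": 1,"tx": 0,"ty": 0,"tz": 0.002}
    - {"rx": 0,"ry": 0,"rz": 0,"grip": 1,"tx": 0,"ty": 0,"tz": 0.002}
    - {"rx": 0,"ry": 0,"rz": 0,"grip": 1,"tx": 0,"ty": 0,"tz": 0.002}
    - {"rx": 0,"ry": 0,"rz": 0,"grip": 1,"tx": 0,"ty": 0,"tz": 0.002}
    - {"rx": 0,"ry": 0,"rz": 0,"grip": 1,"tx": 0,"ty": 0,"tz": 0.002}
    - {"rx": 0,"ry": 0,"rz": 0,"grip": 1,"tx": 0,"ty": 0,"tz": 0.001}
    - {"rx": 0,"ry": 0,"rz": 0,"grip": 1,"tx": 0,"ty": 0,"tz": 0}
    - {"rx": 0,"ry": 0,"rz": 0,"grip": 1,"tx": 0,"ty": 0,"tz": 0}
  grip_force: 60

```text
t: 17.43
position: [0.4907, -0.1587, 0.1203]
tcp_rot: [0.004, 0.818, 0.575, 0.005]
ft_force: [7.7, -0.2, -1.5]
width: 0.163
gripper_force: 60.0
```

Button up with the slide still held at the stop. Ease back to let the catch take it.

>>> jog_arm:
  commands:
    - {"rx": 0,"ry": 0,"rz": 0,"grip": 1,"tx": 0.0015,"ty": 0.0001,"tz": 0}
    - {"rx": 0,"ry": 0,"rz": 0,"grip": 1,"tx": 0.0015,"ty": 0.0002,"tz": 0}
    - {"rx": 0,"ry": 0,"rz": 0,"grip": 1,"tx": 0.0015,"ty": 0.0001,"tz": 0}
    - {"rx": 0,"ry": 0,"rz": 0,"grip": 1,"tx": 0.0015,"ty": 0.0002,"tz": 0}
    - {"rx": 0,"ry": 0,"rz": 0,"grip": 1,"tx": 0.0015,"ty": 0.0001,"tz": 0}
    - {"rx": 0,"ry": 0,"rz": 0,"grip": 1,"tx": 0.001,"ty": 0.0001,"tz": 0}
    - {"rx": 0,"ry": 0,"rz": 0,"grip": 1,"tx": 0,"ty": 0,"tz": 0}
    - {"rx": 0,"ry": 0,"rz": 0,"grip": 1,"tx": 0,"ty": 0,"tz": 0}
    - {"rx": 0,"ry": 0,"rz": 0,"grip": 1,"tx": 0,"ty": 0,"tz": 0}
  grip_force: 60

```text
t: 18.18
position: [0.493, -0.1583, 0.1193]
tcp_rot: [0.0, 0.819, 0.574, 0.0]
ft_force: [3.1, -0.2, -1.0]
width: 0.165
gripper_force: 60.0
```

>>> jog_arm:
  commands:
    - {"rx": 0,"ry": 0,"rz": 0,"grip": 1,"tx": 0.001,"ty": 0.0001,"tz": 0}
    - {"rx": 0,"ry": 0,"rz": 0,"grip": 1,"tx": 0.001,"ty": 0.0001,"tz": 0}
    - {"rx": 0,"ry": 0,"rz": 0,"grip": 1,"tx": 0.001,"ty": 0.0001,"tz": 0}
    - {"rx": 0,"ry": 0,"rz": 0,"grip": 1,"tx": 0,"ty": 0,"tz": 0}
    - {"rx": 0,"ry": 0,"rz": 0,"grip": 1,"tx": 0,"ty": 0,"tz": 0}
    - {"rx": 0,"ry": 0,"rz": 0,"grip": 1,"tx": 0,"ty": 0,"tz": 0}
  grip_force: 60

```text
t: 18.68
position: [0.4957, -0.158, 0.1193]
tcp_rot: [-0.0, 0.819, 0.574, -0.0]
ft_force: [2.8, 0.8, -0.1]
width: 0.164
gripper_force: 60.0
```

```bash
python3 - <<'E'
from h import *
L=[]
for i in range(4): L.append(np.r_[arm.get_state()['ft_force'],arm.get_state()['position']*1000]); cams.read_camera('side')
print(np.array(L).round(1))
E
```

```text
[[ 2.800e+00  8.000e-01 -1.000e-01  4.957e+02 -1.580e+02  1.193e+02]
 [ 2.300e+00  1.300e+00 -5.000e-01  4.957e+02 -1.581e+02  1.193e+02]
 [ 3.000e+00 -7.000e-01 -2.000e-01  4.957e+02 -1.581e+02  1.193e+02]
 [ 3.000e+00  4.000e-01 -9.000e-01  4.957e+02 -1.580e+02  1.193e+02]]
```

>>> jog_arm:
  commands:
    - {"rx": 0,"ry": 0,"rz": 0,"grip": 1,"tx": 0.001,"ty": 0.0001,"tz": 0}
    - {"rx": 0,"ry": 0,"rz": 0,"grip": 1,"tx": 0.0005,"ty": 0.0001,"tz": 0}
    - {"rx": 0,"ry": 0,"rz": 0,"grip": 1,"tx": 0,"ty": 0,"tz": 0}
    - {"rx": 0,"ry": 0,"rz": 0,"grip": 1,"tx": 0,"ty": 0,"tz": 0}
  grip_force: 60

```text
t: 19.22
position: [0.4961, -0.1579, 0.119]
tcp_rot: [-0.001, 0.819, 0.574, -0.001]
ft_force: [-0.1, 0.8, -1.1]
width: 0.17
gripper_force: 60.0
```

```bash
python3 - <<'E'
from h import *
L=[]
for i in range(4): L.append(np.r_[arm.get_state()['ft_force'],arm.get_state()['position']*1000]); cams.read_camera('side')
print(np.array(L).round(1))
m=cams.camera_model('wrist');im=snap('wrist','w6.png')
s=arm.get_state()['position'];print(s,m['eye'].tolist())
cv2.imwrite('pics/c6.png',cv2.resize(im[80:300,150:400,::-1],None,fx=2.7,fy=2.7,interpolation=2))
E
```

```text
[[-1.000e-01  8.000e-01 -1.100e+00  4.961e+02 -1.579e+02  1.190e+02]
 [ 1.000e-01  1.000e-01  6.000e-01  4.961e+02 -1.579e+02  1.190e+02]
 [-1.200e+00 -1.000e-01 -1.000e-01  4.963e+02 -1.579e+02  1.191e+02]
 [ 1.000e-01  0.000e+00 -1.000e+00  4.964e+02 -1.579e+02  1.191e+02]]
[ 0.49680889 -0.15788179  0.11921705] [0.5212654195160322, -0.09194754411697978, 0.28395843703558155]
```

View pics/c6.png

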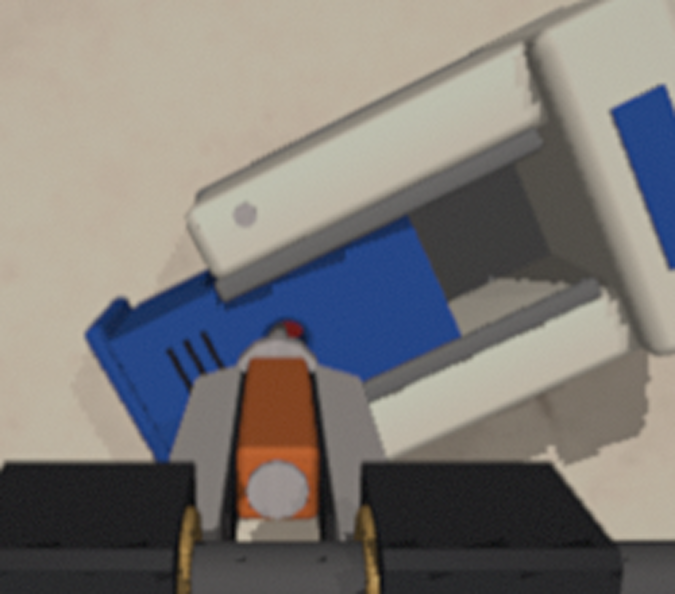

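Picture: the slide is out and no longer loads the pin (latched); pin in hole at (285,330). Withdraw and travel back to above the stand.

>>> jog_arm:
  commands:
    - {"rx": 0,"ry": 0,"rz": 0,"grip": 1,"tx": 0.001,"ty": 0,"tz": 0}
    - {"rx": 0,"ry": 0,"rz": 0,"grip": 1,"tx": 0,"ty": 0,"tz": 0.005}
    - {"rx": 0,"ry": 0,"rz": 0,"grip": 1,"tx": 0,"ty": 0,"tz": 0.01}
    - {"rx": 0,"ry": 0,"rz": 0,"grip": 1,"tx": 0,"ty": 0,"tz": 0.02}
    - {"rx": 0,"ry": 0,"rz": 0,"grip": 1,"tx": 0,"ty": 0,"tz": 0.03}
    - {"rx": 0,"ry": 0,"rz": 0,"grip": 1,"tx": 0,"ty": 0.01,"tz": 0.03}
    - {"rx": 0,"ry": 0,"rz": 0,"grip": 1,"tx": 0.002,"ty": 0.03,"tz": 0.02}
    - {"rx": 0,"ry": 0,"rz": 0,"grip": 1,"tx": 0.002,"ty": 0.04,"tz": 0}
    - {"rx": 0,"ry": 0,"rz": 0,"grip": 1,"tx": 0.003,"ty": 0.04,"tz": 0}
    - {"rx": 0,"ry": 0,"rz": 0,"grip": 1,"tx": 0.003,"ty": 0.04,"tz": 0}
    - {"rx": 0,"ry": 0,"rz": 0,"grip": 1,"tx": 0.003,"ty": 0.04,"tz": 0}
    - {"rx": 0,"ry": 0,"rz": 0,"grip": 1,"tx": 0.003,"ty": 0.04,"tz": 0}
    - {"rx": 0,"ry": 0,"rz": 0,"grip": 1,"tx": 0.003,"ty": 0.04,"tz": 0}
    - {"rx": 0,"ry": 0,"rz": 0,"grip": 1,"tx": 0.001,"ty": 0.04,"tz": 0}
    - {"rx": 0,"ry": 0,"rz": 0,"grip": 1,"tx": 0,"ty": 0.02,"tz": 0}
    - {"rx": 0,"ry": 0,"rz": 0,"grip": 1,"tx": 0,"ty": 0.008,"tz": 0}
    - {"rx": 0,"ry": 0,"rz": 0,"grip": 1,"tx": 0,"ty": 0,"tz": 0}
    - {"rx": 0,"ry": 0,"rz": 0,"grip": 1,"tx": 0,"ty": 0,"tz": 0}
    - {"rx": 0,"ry": 0,"rz": 0,"grip": 1,"tx": 0,"ty": 0,"tz": 0}
    - {"rx": 0,"ry": 0,"rz": 0,"grip": 1,"tx": 0,"ty": 0,"tz": 0}
  grip_force: 60

```text
t: 21.13
position: [0.5187, 0.1876, 0.2345]
tcp_rot: [0.001, 0.82, 0.573, -0.0]
ft_force: [0.1, -0.4, 0.2]
width: 0.172
gripper_force: 60.0
```

```bash
python3 - <<'E'
from h import *
s=arm.get_state();print(s['position'],s['tcp_rot'],np.abs(s['dq']).max())
m=cams.camera_model('wrist');im=snap('wrist','w7.png');a=cv2.imread('pics/w4.png')
g=lambda q:cv2.cvtColor(q,cv2.COLOR_BGR2GRAY)[195:290,200:310]
# has the pin shifted in the grip since w4?  compare handle patch
r=cv2.matchTemplate(g(im[:,:,::-1].copy()),g(a)[5:-5,35:-40],cv2.TM_CCOEFF_NORMED);print(cv2.minMaxLoc(r))
cv2.imwrite('pics/c7.png',np.hstack([cv2.resize(q[180:300,180:330],(400,320),interpolation=2) for q in(a,im[:,:,::-1])]))
E
```

```text
[0.51872135 0.18763821 0.23448205] [ 5.35428215e-04  8.19685610e-01  5.72813308e-01 -3.56714321e-04] 0.0075802723504458484
(-0.12115321308374405, 0.9038436412811279, (75, 3), (35, 5))
```

View pics/c7.png

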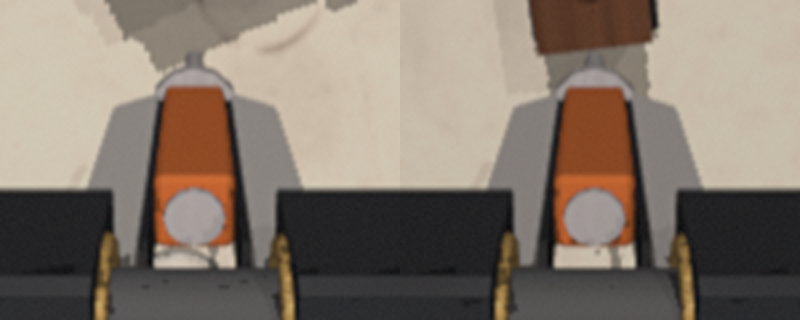

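The pin has not shifted in the grip (same in both crops). Align and lower to just above the stand.

>>> jog_arm:
  commands:
    - {"rx": 0,"ry": 0,"rz": 0,"grip": 1,"tx": -0.001,"ty": 0.0026,"tz": -0.01}
    - {"rx": 0,"ry": 0,"rz": 0,"grip": 1,"tx": 0,"ty": 0,"tz": -0.025}
    - {"rx": 0,"ry": 0,"rz": 0,"grip": 1,"tx": 0,"ty": 0,"tz": -0.025}
    - {"rx": 0,"ry": 0,"rz": 0,"grip": 1,"tx": 0,"ty": 0,"tz": -0.02}
    - {"rx": 0,"ry": 0,"rz": 0,"grip": 1,"tx": 0,"ty": 0,"tz": -0.012}
    - {"rx": 0,"ry": 0,"rz": 0,"grip": 1,"tx": 0,"ty": 0,"tz": 0}
    - {"rx": 0,"ry": 0,"rz": 0,"grip": 1,"tx": 0,"ty": 0,"tz": 0}
    - {"rx": 0,"ry": 0,"rz": 0,"grip": 1,"tx": 0,"ty": 0,"tz": 0}
    - {"rx": 0,"ry": 0,"rz": 0,"grip": 1,"tx": 0,"ty": 0,"tz": 0}
  grip_force: 60

```text
t: 21.93
position: [0.5181, 0.193, 0.1433]
tcp_rot: [0.0, 0.819, 0.574, 0.001]
ft_force: [-0.3, -0.6, -0.5]
width: 0.164
gripper_force: 60.0
```

>>> jog_arm:
  commands:
    - {"rx": 0,"ry": 0,"rz": 0,"grip": 1,"tx": 0,"ty": 0,"tz": 0}
    - {"rx": 0,"ry": 0,"rz": 0,"grip": 1,"tx": 0,"ty": 0,"tz": 0}
    - {"rx": 0,"ry": 0,"rz": 0,"grip": 1,"tx": 0,"ty": 0,"tz": 0}
  grip_force: 60

```text
t: 22.18
position: [0.5177, 0.1928, 0.1429]
tcp_rot: [0.0, 0.819, 0.574, 0.001]
ft_force: [-0.2, 0.4, -0.9]
width: 0.168
gripper_force: 60.0
```

Correct y by -2.6 mm, then insert.

>>> jog_arm:
  commands:
    - {"rx": 0,"ry": 0,"rz": 0,"grip": 1,"tx": 0,"ty": -0.0026,"tz": 0}
    - {"rx": 0,"ry": 0,"rz": 0,"grip": 1,"tx": 0,"ty": 0,"tz": 0}
    - {"rx": 0,"ry": 0,"rz": 0,"grip": 1,"tx": 0,"ty": 0,"tz": 0}
    - {"rx": 0,"ry": 0,"rz": 0,"grip": 1,"tx": 0,"ty": 0,"tz": -0.003}
    - {"rx": 0,"ry": 0,"rz": 0,"grip": 1,"tx": 0,"ty": 0,"tz": -0.004}
    - {"rx": 0,"ry": 0,"rz": 0,"grip": 1,"tx": 0,"ty": 0,"tz": -0.004}
    - {"rx": 0,"ry": 0,"rz": 0,"grip": 1,"tx": 0,"ty": 0,"tz": -0.004}
    - {"rx": 0,"ry": 0,"rz": 0,"grip": 1,"tx": 0,"ty": 0,"tz": -0.003}
    - {"rx": 0,"ry": 0,"rz": 0,"grip": 1,"tx": 0,"ty": 0,"tz": 0}
    - {"rx": 0,"ry": 0,"rz": 0,"grip": 1,"tx": 0,"ty": 0,"tz": 0}
  grip_force: 60

```text
t: 23.02
position: [0.5172, 0.1901, 0.124]
tcp_rot: [-0.0, 0.819, 0.574, -0.0]
ft_force: [-0.8, 0.5, -0.2]
width: 0.166
gripper_force: 60.0
```

>>> jog_arm:
  commands:
    - {"rx": 0,"ry": 0,"rz": 0,"grip": 1,"tx": 0,"ty": 0,"tz": -0.006}
    - {"rx": 0,"ry": 0,"rz": 0,"grip": 1,"tx": 0,"ty": 0,"tz": -0.008}
    - {"rx": 0,"ry": 0,"rz": 0,"grip": 1,"tx": 0,"ty": 0,"tz": -0.008}
    - {"rx": 0,"ry": 0,"rz": 0,"grip": 1,"tx": 0,"ty": 0,"tz": -0.008}
    - {"rx": 0,"ry": 0,"rz": 0,"grip": 1,"tx": 0,"ty": 0,"tz": -0.005}
    - {"rx": 0,"ry": 0,"rz": 0,"grip": 1,"tx": 0,"ty": 0,"tz": -0.002}
    - {"rx": 0,"ry": 0,"rz": 0,"grip": 1,"tx": 0,"ty": 0,"tz": 0}
    - {"rx": 0,"ry": 0,"rz": 0,"grip": 1,"tx": 0,"ty": 0,"tz": 0}
    - {"rx": 0,"ry": 0,"rz": 0,"grip": 1,"tx": 0,"ty": 0,"tz": 0}
  grip_force: 60

```text
t: 23.77
position: [0.5176, 0.1903, 0.0876]
tcp_rot: [0.0, 0.819, 0.574, 0.0]
ft_force: [-0.7, -0.6, -1.0]
width: 0.167
gripper_force: 60.0
```

Lower the last 2 mm, then release and rise.

>>> jog_arm:
  commands:
    - {"rx": 0,"ry": 0,"rz": 0,"grip": 1,"tx": 0,"ty": 0,"tz": -0.001}
    - {"rx": 0,"ry": 0,"rz": 0,"grip": 1,"tx": 0,"ty": 0,"tz": -0.001}
    - {"rx": 0,"ry": 0,"rz": 0,"grip": 1,"tx": 0,"ty": 0,"tz": 0}
    - {"rx": 0,"ry": 0,"rz": 0,"grip": 1,"tx": 0,"ty": 0,"tz": 0}
    - {"rx": 0,"ry": 0,"rz": 0,"grip": 0.5,"tx": 0,"ty": 0,"tz": 0}
    - {"rx": 0,"ry": 0,"rz": 0,"grip": 0.4,"tx": 0,"ty": 0,"tz": 0}
    - {"rx": 0,"ry": 0,"rz": 0,"grip": 0.4,"tx": 0,"ty": 0,"tz": 0}
    - {"rx": 0,"ry": 0,"rz": 0,"grip": 0.4,"tx": 0,"ty": 0,"tz": 0}
    - {"rx": 0,"ry": 0,"rz": 0,"grip": 0.4,"tx": 0,"ty": 0,"tz": 0}
    - {"rx": 0,"ry": 0,"rz": 0,"grip": 0.4,"tx": 0,"ty": 0,"tz": 0}
  grip_force: 60

```text
t: 24.6
position: [0.5174, 0.1902, 0.0854]
tcp_rot: [-0.0, 0.819, 0.574, 0.0]
ft_force: [0.0, 0.2, -1.0]
width: 0.555
gripper_force: 0.0
```

>>> jog_arm:
  commands:
    - {"rx": 0,"ry": 0,"rz": 0,"grip": 0.4,"tx": 0,"ty": 0,"tz": 0.01}
    - {"rx": 0,"ry": 0,"rz": 0,"grip": 0.4,"tx": 0,"ty": 0,"tz": 0.03}
    - {"rx": 0,"ry": 0,"rz": 0,"grip": 0.4,"tx": 0,"ty": 0,"tz": 0.035}
    - {"rx": 0,"ry": 0,"rz": 0,"grip": 0.4,"tx": 0,"ty": 0,"tz": 0.035}
    - {"rx": 0,"ry": 0,"rz": 0,"grip": 0.4,"tx": -0.005,"ty": -0.02,"tz": 0.035}
    - {"rx": 0,"ry": 0,"rz": 0,"grip": 0.4,"tx": -0.01,"ty": -0.03,"tz": 0.02}
    - {"rx": 0,"ry": 0,"rz": 0,"grip": 0.4,"tx": -0.01,"ty": -0.02,"tz": 0}
    - {"rx": 0,"ry": 0,"rz": 0,"grip": 0.4,"tx": 0,"ty": 0,"tz": 0}
    - {"rx": 0,"ry": 0,"rz": 0,"grip": 0.4,"tx": 0,"ty": 0,"tz": 0}
    - {"rx": 0,"ry": 0,"rz": 0,"grip": 0.4,"tx": 0,"ty": 0,"tz": 0}
  grip_force: 60

```text
t: 25.43
position: [0.4925, 0.1209, 0.2507]
tcp_rot: [-0.0, 0.819, 0.574, 0.001]
ft_force: [1.1, -0.2, 0.0]
width: 0.599
gripper_force: 0.0
```

```bash
python3 - <<'E'
from h import *
t=snap('top','t8.png')[:,:,::-1]; w=snap('wrist','w8.png')[:,:,::-1]
cv2.imwrite('pics/c8.png',np.hstack([cv2.resize(w[30:210,140:360],(400,400),interpolation=2),cv2.resize(t[145:225,245:325],(400,400),interpolation=2)]))
E
```

```text
(no output)
```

View pics/c8.png

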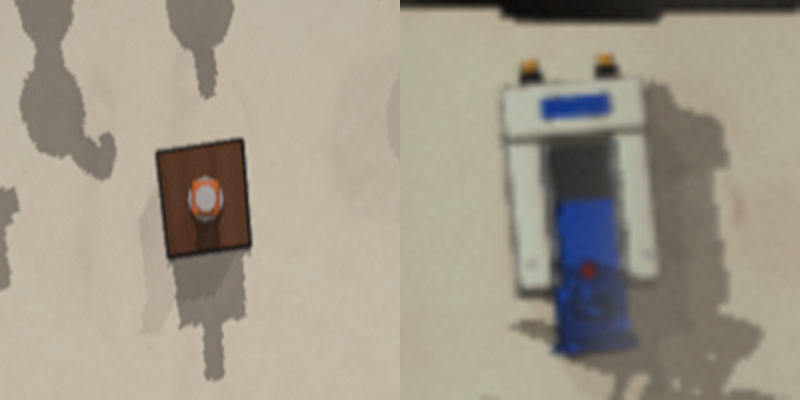

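The pin stands upright in its stand (left, about (205,198)) and the slide is still out (right, hole at (588,270)).

```bash
python3 -c "
from rig import ticket
print(ticket.sign_off())"
```

```text
the job is handed in; nothing more can be done
None
```

The slide is latched out at the filter's front, the pin is back upright in its stand and released, and the job is handed in at about 25.5 s; no verdict was shown.

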